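Move the pinned cabinet door from its finishing stand to the cabinet

ROBOT

A 7-joint arm with a two-finger parallel gripper is mounted at the origin on the work surface. World frame = base frame: x ahead of the robot, y to its left, z up, the work surface at z = 0. Lengths are in mm, angles in rad, forces in N, time in s.
With the tool pointing down it reaches from about 425 to 1025 mm from the base axis. Payload 9.4 kg.
Tool frame: the origin (TCP) lies at the very end of the fingers, on their centre line; the grasp point (between the pads) lies 19 mm behind it; y points along the fingers, z is the direction in which the jaws open and shut, and the axes are right-handed (so a half turn about y gives the same grasp; the last joint's range is limited). The gripper opens to 85 mm and grips with 20 to 120 N. Pads are 22 mm wide; open, the fingers measure 114 mm over their backs; the gripper's body (76 mm by 85 mm) begins 54 mm behind the grasp point. The pads swing forward as they close: fully open they stand 13 mm farther back than shut.
Start: joints at [1.054, 0.599, -0.003, 1.599, 0.002, 0.943, -0.08], TCP at [308.665, -656.011, 204.175] pointing down, gripper open.
Joint ranges: [-2.57, 2.57], [-0.35, 1.97], [-1.29, 1.29], [0.11, 2.56], [-1.05, 4.19], [0.11, 1.86], [-2.63, 2.63]. Speed limits (rad/s): [2.22, 2.22, 3.01, 3.01, 3.14, 3.14, 3.14].

INTERFACE

Orientations are given as a 3x3 rotation matrix whose columns are the frame's x, y, z axes.
In Python, from plant import reach, servo_line, goto_joints, set_gripper, hold, solve_ik, get_image, IKError, sign_off, get_t, get_q, get_qd, get_tau, get_ee_pos, get_eef_rot, get_wrist_force, get_moment, get_opening gives the robot as it stands. Calls block until the motion is done:
- reach(position, orientation): joint-space move of the TCP to a pose.
- servo_line(position, rate=150, orientation=None): straight line of the TCP; orientation=None keeps the orientation; rate is the mean speed in mm/s.
- goto_joints(angles): joint-space move.
- set_gripper(opening, grip_force=None): finger opening in mm; grip_force is the grip in N (None keeps the last); returns when the fingers have stopped.
- hold(seconds).
- solve_ik(position, orientation): joint angles nearest the present ones, or None.
- get_image(name): name is "scene" or "top" or "wrist"; returns a dict with "image" (400x640x3 uint8, red, green, blue), "depth" (400x640 float32, mm along the optical axis (not along the pixel's ray), 0 where there is no reading), "fx", "fy", "cx", "cy" (pixels), "eye" and "orientation" of the camera in the world; the wrist camera has in their place "T_tool_cam" (4x4, takes a point from camera to tool coordinates, whose origin is the TCP and whose axes are the tool frame's). Camera axes: x right, y up, looking along -z (the intrinsics and any distortion apply to the point x, -y, -z); pixel columns grow to the right and rows downward; lengths in mm; the calibration is good to about 2 mm. A picture is of the moment at which its call begins: read the wrist's pose just before it.
A pose or a line that the arm cannot do raises IKError and nothing moves.
- sign_off(): hands the job in, once; it reports no verdict.
Readings, each from a call of its own:
- get_t(): time.
- get_q(): joint angles.
- get_qd(): joint speeds.
- get_tau(): joint torques, N m.
- get_ee_pos(): TCP position.
- get_eef_rot(): TCP orientation.
- get_wrist_force(): force on the tool from outside, world axes, zero at the start.
- get_moment(): the same for the moment, N m.
- get_opening(): finger opening in mm.
Only numpy, scipy, OpenCV 4.12 (cv2) and the standard library are available. Lean on these libraries where they do the work, as an engineer would, in place of code of your own. Each camera call takes 0.05 s, during which the arm holds its last target.

TASK

The small panel door with the sprung hinge pin is finished. Draw its pin by the steel pull tab on top, lift the door off the finishing stand, and lower it into the empty sill of the cabinet carcass so that it stands upright, fully home in the groove, with its pin sprung down into the cabinet's hinge eye. Lower the door in, do not let go of it in the air.

Things in the scene. Friction and masses are not known exactly. Their poses are not given: they have to be found in the camera images.
- door: Dark wood panel door, upright in the stand's sill (same as the carcass's, foot 15 mm up): 140 mm wide (y), 22 thick (x), 95 tall (z up), 0.55 kg +-20%. Origin: on the hinge pin's axis, level with the door's foot; panel's middle 104 mm away along -y. A steel lug on its +y edge guides the pin. Bystander: a rack with a smaller panel, no pin, 110 mm high; carry the foot above that.
- pull_tab (a point): Grip point of the steel tab over the door's middle, 13 mm below the tab's top. Tab: 12 mm thick (door's x), 40 mm along y, 35 mm tall. The point is 104 mm from the hinge axis along the door's -y and, pin home, 130 mm above the foot and 35 mm above the panel's top edge. A level bar joins tab and pin in one piece: they rise together. Axes as the door's.
- hinge_pin (a joint): Upward travel of the sprung pin in the door, m: 0 home, 0.026 fully drawn. The spring pulls it down, 1 N at home, 3 N drawn, less than the door weighs: raising the tab first draws the pin 26 mm, then lifts the door. Let go, it springs home. The pin is 8 mm thick, beyond the door's +y edge; its tip at home is 45 mm above the door's foot.
- carcass: Cabinet fixed to the bench: empty grooved sill before a low open box (75 mm high, at +x). Origin: on the bench under its hinge eye, z up; axes as the hung door's, whose origin then is 15 mm above it (groove floor). Groove's middle 104 mm along -y; 32 x 156 mm, lips splaying above 30 mm to 60 x 184 at 56 mm up. Eye: steel frame, 26 mm square hole, 62 to 80 mm up.
Mind the look-alikes: they are no part of the job. There is more than one size of the door; the job needs the middle-sized.

How it is judged:
By the outcome, as a careful person would: the job done as asked, in the order asked, and still so for the second after the job is handed in, with the robot touching nothing.
It also fails if it takes over 43 s, if anything falls off the work surface, if the arm or the gripper's body presses on something with over 40 N, if the wrist force passes 120 N, or if a joint passes its speed limit or range.

## Working session

There is one attempt and no reset: what is moved stays moved. The work goes in short steps, each a Python script; the robot and the scene stay as the last script left them, time stands still between calls to the robot, and variables do not carry over. Pictures are saved under pics/ and viewed, and the job is handed in when it is done.

```bash
ls; mkdir -p pics
cat > h.py <<'E'
import numpy as np,cv2
from plant import *
def pts(d):
    # world points per pixel
    h,w=d["depth"].shape
    u,v=np.meshgrid(np.arange(w),np.arange(h))
    z=d["depth"].astype(float)
    P=np.stack([(u-d["cx"])/d["fx"]*z,-(v-d["cy"])/d["fy"]*z,-z],-1)
    R=np.array(d["orientation"]);e=np.array(d["eye"])
    W=P@R.T+e; W[z==0]=np.nan
    return W
E
python3 - <<'E'
from h import *
for n in("scene","top"):
    d=get_image(n)
    cv2.imwrite(f"pics/{n}0.png",d["image"][:,:,::-1])
    np.savez(f"{n}0.npz",**{k:np.array(v) for k,v in d.items()})
    print(n,{k:v for k,v in d.items() if k not in("image","depth")})
print(get_t())
E
```

```text
pics
scene {'fx': 446.72772873719845, 'fy': 446.72772873719845, 'cx': 319.7805671440317, 'cy': 192.45586238911216, 'eye': array([1499.34311159,  -15.24923385,  814.45192367]), 'orientation': array([[ 0.08893881, -0.59390798,  0.7996019 ],
       [ 0.99593252,  0.06465862, -0.06275095],
       [-0.01443287,  0.80193053,  0.59724293]])}
top {'fx': 447.82828180849816, 'fy': 447.82828180849816, 'cx': 325.45617729368377, 'cy': 200.2919530157926, 'eye': array([ 323.89097939,   53.17719743, 1247.06027971]), 'orientation': array([[-0.00823772,  0.98052162, -0.19623834],
       [-0.99983523, -0.01125093, -0.01424505],
       [-0.01617545,  0.19608866,  0.98045275]])}
0.1
```

View pics/scene0.png

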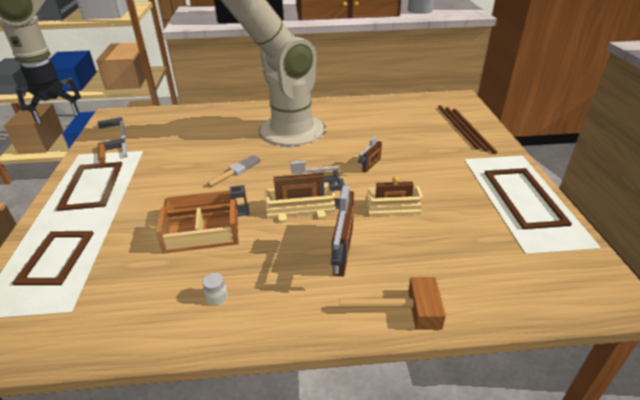

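View pics/top0.png

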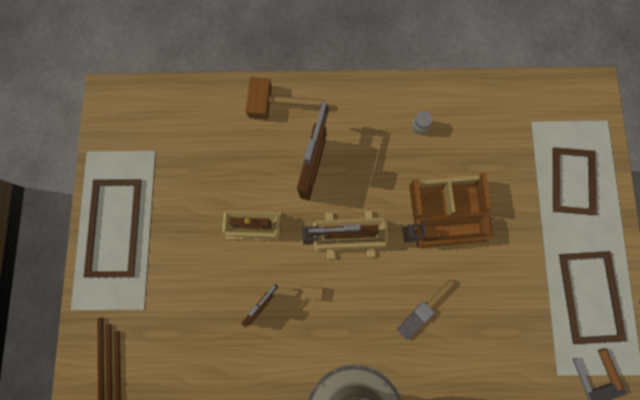

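Candidates:
- Large door, free-standing: scene (342,232), top (315,150).
- Small door: scene (371,155), top (260,305).
- Door in the stand: scene (305,188), top (345,232).
- Rack panel without a pin: scene (395,193), top (250,222).

The door in the stand fits: it is middle-sized, upright in a sill, and has a steel tab and eye. I'll confirm this in enlarged crops.

Run:
```python
import cv2,numpy as np
a=cv2.imread("pics/scene0.png")[130:280,150:440];b=cv2.imread("pics/top0.png")[80:280,220:510]
cv2.imwrite("pics/c1.png",cv2.resize(a,(790,409),interpolation=cv2.INTER_CUBIC))
cv2.imwrite("pics/c2.png",cv2.resize(b,(790,545),interpolation=cv2.INTER_CUBIC))
```

```text
(no output)
```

View pics/c1.png

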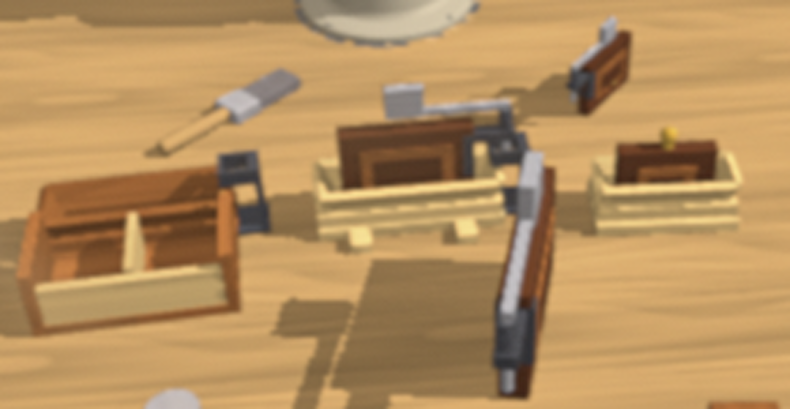

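View pics/c2.png

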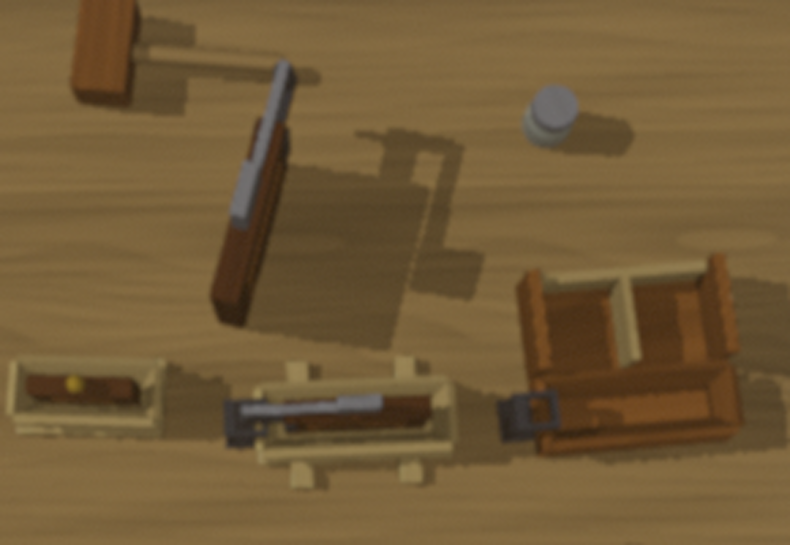

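The crops confirm it. The middle-sized door with tab and bar sits in the pale stand, hinge at image left (+y), tab in top crop around (358,403). The carcass's empty sill is at crop (625,410), eye at (530,412). Next I'll measure both with depth.

Run:
```python
from h import *
np.set_printoptions(precision=1,suppress=True)
def fit(name,m,msg):
    P=W[m]; P=P[np.isfinite(P).all(1)]
    if len(P)<4: print(msg,len(P));return
    r=cv2.minAreaRect(P[:,:2].astype(np.float32))
    pc=np.linalg.svd(P[:,:2]-P[:,:2].mean(0),full_matrices=False)[2][0]
    print(name,msg,len(P),"med",np.median(P,0),"min",P.min(0),"max",P.max(0),"rect",r,"pca deg",np.degrees(np.arctan2(pc[1],pc[0])))
for n in("top","scene"):
    d=dict(np.load(n+"0.npz"));W=pts(d);z=W[...,2];im=d["image"].astype(int)
    hsv=cv2.cvtColor(d["image"],cv2.COLOR_RGB2HSV)
    print(n,"depth zero frac",(d["depth"]==0).mean(), "table z",np.nanmedian(z[240:260,100:150] if n=="scene" else z[100:140,120:160]))
    u,v=np.meshgrid(np.arange(640),np.arange(400))
    if n=="top": D=(u>295)&(u<395)&(v>200)&(v<260);C=(u>398)&(u<500)&(v>170)&(v<252)
    else: D=(u>255)&(u<345)&(v>158)&(v<225);C=(u>150)&(u<255)&(v>180)&(v<255)
    for lo,hi in((150,180),(128,150),(100,120)):
        fit(n,D&(z>lo)&(z<hi),f"door z{lo}-{hi}")
    for lo,hi in((70,90),(50,62)):
        fit(n,C&(z>lo)&(z<hi),f"carc z{lo}-{hi}")
    grey=(hsv[...,1]<70)&(hsv[...,2]<110)
    fit(n,C&(z>70)&(z<90)&grey,"eye top")
    fit(n,D&(z>70)&(z<90)&grey,"stand eye top")
```

```text
top depth zero frac 0.00391015625 table z 0.06280708852284533
top door z150-180 82 med [474.3   6.8 156.6] min [467.9 -12.8 152.1] max [480.1  24.2 160.8] rect ((473.87322998046875, 5.651638031005859), (36.94361877441406, 12.23052978515625), 89.42675018310547) pca deg -87.22243471454962
top door z128-150 108 med [471.3  61.1 130.8] min [466.7 -13.5 128. ] max [476.5 111.4 148.5] rect ((472.00079345703125, 48.96175003051758), (9.245695114135742, 124.89833068847656), 0.623177170753479) pca deg 89.21989452719238
top door z100-120 337 med [470.  -15.3 109.2] min [459.6 -64.7 100.1] max [487.1 112.5 119.9] rect ((473.1331787109375, 23.853538513183594), (23.589195251464844, 177.8312225341797), 2.4510750770568848) pca deg -86.4915785917493
top carc z70-90 497 med [ 551.2 -179.9   75.3] min [ 455.8 -367.4   70.1] max [ 629.  -145.4   83.4] rect ((542.4247436523438, -254.69378662109375), (156.93634033203125, 227.57264709472656), 4.50080680847168) pca deg 111.11338712352651
top carc z50-62 1044 med [ 515.6 -269.4   54.1] min [ 441.3 -374.8   50. ] max [ 629.1 -146.2   62. ] rect ((533.46136474
[... 1554 characters left out ...]
61
scene carc z50-62 831 med [ 525.5 -272.4   54.3] min [ 439.9 -376.2   50. ] max [ 632.7 -146.1   61.9] rect ((533.2653198242188, -256.061279296875), (181.70816040039062, 227.3656005859375), 4.729997634887695) pca deg 18.604521235072998
scene eye top 107 med [ 487.5 -165.7   77.7] min [ 456.1 -185.5   70.1] max [ 497.  -146.2   82.6] rect ((476.51654052734375, -165.70326232910156), (39.24736785888672, 40.90403366088867), 89.39653778076172) pca deg 15.230877831648497
scene stand eye top 109 med [483.4 106.4  79.2] min [458.1  65.4  70.1] max [492.9 130.6  89.9] rect ((474.85528564453125, 98.51805114746094), (65.06157684326172, 34.3260498046875), 86.56568145751953) pca deg -80.63474584016716
```

```bash
cat >> h.py <<'E'
def Rg(yaw,flip=1):
    y=np.array([0,0,-1.]);z=flip*np.array([np.cos(yaw),np.sin(yaw),0])
    return np.stack([np.cross(y,z),y,z],1)
def wristpts(d,p,R):
    h,w=d["depth"].shape
    u,v=np.meshgrid(np.arange(w),np.arange(h)); z=d["depth"].astype(float)
    P=np.stack([(u-d["cx"])/d["fx"]*z,-(v-d["cy"])/d["fy"]*z,-z],-1)
    T=np.array(d["T_tool_cam"]); Q=P@T[:3,:3].T+T[:3,3]
    W=Q@np.array(R).T+p; W[z==0]=np.nan
    return W
def snap(n):
    p=np.array(get_ee_pos());R=np.array(get_eef_rot());d=get_image("wrist")
    cv2.imwrite(f"pics/{n}.png",d["image"][:,:,::-1])
    W=wristpts(d,p,R); np.savez(n+".npz",W=W,image=d["image"])
    np.savez(n+"_m.npz",p=p,R=R,T=d["T_tool_cam"],k=[d["fx"],d["fy"],d["cx"],d["cy"]])
    return d,W
E
python3 - <<'E'
from h import *
np.set_printoptions(precision=3,suppress=True)
print(get_eef_rot())
d=get_image("wrist");print(d["T_tool_cam"],{k:v for k,v in d.items() if k not in("image","depth","T_tool_cam")})
for f in(1,-1):
    for p,yw in(((474,6,126),0),((474,-280,152),.08),((474,6,400),0)): print(f,p,solve_ik(p,Rg(yw,f)))
print(get_t())
E
```

```text
[[-0.905 -0.001  0.426]
 [-0.426  0.001 -0.905]
 [ 0.    -1.    -0.001]]
[[   0.      -0.962   -0.273  -69.25 ]
 [   0.       0.273   -0.962 -169.701]
 [   1.       0.       0.      -0.741]
 [   0.       0.       0.       1.   ]] {'fx': 338.4327613201899, 'fy': 338.4327613201899, 'cx': 319.8591773290885, 'cy': 199.3814246590133}
1 (474, 6, 126) [ 0.122  0.444 -0.344  2.222  0.297  0.518 -0.451]
1 (474, -280, 152) [ 0.661  0.477 -0.323  2.037  0.239  0.663  0.262]
1 (474, 6, 400) [ 0.368  0.135 -0.567  1.85   0.078  1.179 -0.225]
-1 (474, 6, 126) [-0.822  0.695  1.111  2.276 -0.961  0.775 -2.169]
-1 (474, -280, 152) [ 0.078  0.505  0.51   2.074 -0.397  0.657 -2.208]
-1 (474, 6, 400) None
0.15
```

Run:
```python
from h import *
reach([485,-225,260],Rg(0.08)); print(get_t()); hold(0.2)
snap("w1"); 
reach([474,35,300],Rg(0.0)); print(get_t()); hold(0.2)
snap("w2"); print(get_t())
```

```text
1.8667
3.1417
3.3917
```

View pics/w1.png

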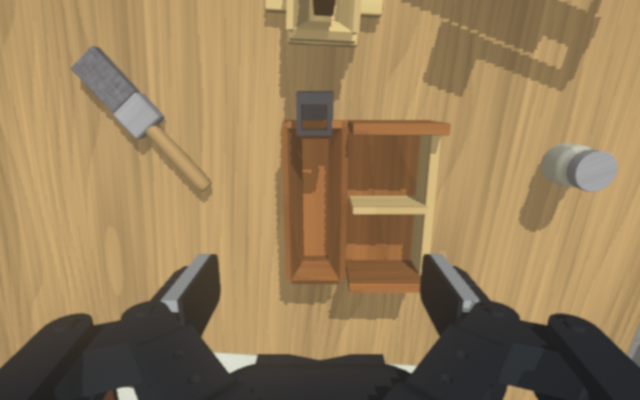

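View pics/w2.png

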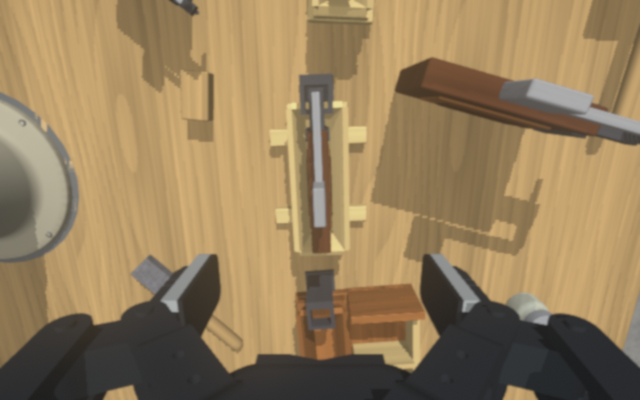

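w1 shows the sill at (315,205), the eye at (315,113) and the box to its right. w2 shows the door in the stand: tab at (319,205), bar up to the pin at (316,90). Now I'll measure both.

Run:
```python
from h import *
np.set_printoptions(precision=1,suppress=True)
def load(n):
    f=np.load(n+".npz");return f["W"],f["image"]
def fit(W,m,msg):
    P=W[m];P=P[np.isfinite(P).all(1)]
    lx=np.polyfit(P[:,1],P[:,0],1)
    r=cv2.minAreaRect(P[:,:2].astype(np.float32))
    print(msg,len(P),"med",np.median(P,0),"yaw",-np.degrees(np.arctan(lx[0])),"rect",np.round(r[0],1),np.round(r[1],1),round(r[2],2))
u,v=np.meshgrid(np.arange(640),np.arange(400))
W,im=load("w2");z=W[...,2];D=(u>270)&(u<370)&(v>70)&(v<260)
hsv=cv2.cvtColor(im,cv2.COLOR_RGB2HSV)
fit(W,D&(z>152)&(z<165),"tab")
fit(W,D&(z>122)&(z<140),"bar")
fit(W,D&(z>105)&(z<114)&(W[...,1]<40),"panel top")
fit(W,D&(z>48)&(z<60)&(hsv[...,1]>40),"stand rim")
W,im=load("w1");z=W[...,2];hsv=cv2.cvtColor(im,cv2.COLOR_RGB2HSV)
C=(u>278)&(u<455)&(v>85)&(v<295)
fit(W,C&(z>70)&(z<90),"carc all>70")
E=C&(u<338)&(v<140)
fit(W,E&(z>74)&(z<90)&(hsv[...,1]<90),"eye frame")
for s in range(90,140,2): print(s,' '.join(f"{z[s,c]:3.0f}" for c in range(292,340,2)))
for s in range(145,280,20):
  print("row",s,[tuple(np.round(W[s,c],0)) for c in range(284,352,4)][0:1],' '.join(f"{z[s,c]:.0f}" for c in range(280,356,2)))
c=cv2.resize(im[80:300,270:460,::-1],None,fx=2.7,fy=2.7,interpolation=cv2.INTER_CUBIC);cv2.imwrite("pics/w1c.png",c)
```

```text
tab 495 med [472.9   7.9 157.8] yaw 1.7493144632706832 rect [472.6   6.4] [12.  40.1] 1.98
bar 779 med [470.3  73.5 130.9] yaw 1.7905991751467079 rect [470.6  70.7] [12.9 92.8] 1.19
panel top 1040 med [476.1 -26.3 109.8] yaw 1.51610321946676 rect [473.2 -11.5] [ 22.  103.3] 1.84
stand rim 3054 med [476.4  12.6  53.5] yaw 1.1757746244361083 rect [472.6   6.3] [ 74.2 198.2] 1.95
carc all>70 2819 med [ 545.6 -176.7   75.4] yaw 14.303466725238072 rect [ 540.  -254.7] [157.6 224. ] 3.31
eye frame 870 med [ 473.3 -160.5   80. ] yaw 0.8231221350352879 rect [ 473.5 -167.3] [35.7 41.1] 4.59
90   1  -1   1  -1  -1  -1  -0  -0  -0  -0   0   0   1   1  -2   0  -0   1  -0  -0  -0  -0  -1   1
92  -1   0   6   6   7   6   5   6   6   8   7   8   6   7   8   5   5   6   6   6   7  -1  -2   0
94   0  -0  81  80  79  81  79  79  79  80  79  80  80  81  80  80  80  80  79  81   6  -2  -1  -1
96  -2   0  80  79  79  80  80  79  81  80  81  79  79  81  80  79  80  80  78  81   5  -1   0  -0
98   0   0  81  81  80  81  78  80  80  80  79  79  80  79  81  80  80  80  81  81   7  -1  -0   0
100   0   0  80 
[... 2554 characters left out ...]
), np.float64(-272.0), np.float64(54.0))] 0 1 54 54 55 54 49 45 42 39 33 22 16 16 15 13 16 15 15 15 16 15 17 13 30 36 40 44 47 53 54 55 54 52 12 31 55 53
row 225 [(np.float64(448.0), np.float64(-297.0), np.float64(54.0))] -1 -1 54 54 56 54 49 46 43 37 33 28 13 15 nan 15 14 16 17 15 15 14 16 14 32 35 40 45 48 52 56 54 53 12 13 11 13 12
row 245 [(np.float64(449.0), np.float64(-323.0), np.float64(53.0))] -2 -1 53 54 55 54 50 47 42 38 35 30 14 16 15 13 14 15 15 14 14 14 15 16 31 36 40 44 49 53 56 54 52 13 13 12 11 11
row 265 [(np.float64(446.0), np.float64(-377.0), np.float64(-0.0))] -0 -0 -0 53 55 57 52 48 43 40 36 37 37 37 36 36 37 36 35 36 36 36 37 36 37 36 40 45 49 53 55 53 52 27 28 27 28 26
```

View pics/w1c.png

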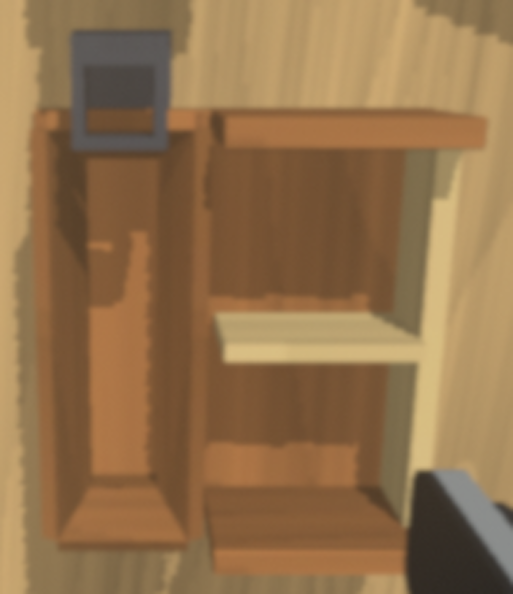

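Run:
```python
from h import *
np.set_printoptions(precision=2,suppress=True)
f=np.load("w1.npz");W=f["W"];z=W[...,2]
L=[];Rr=[]
for s in range(145,252):
    for side,rng in((L,range(286,306)),(Rr,range(326,348))):
        c=np.array(list(rng));zz=z[s,c];ok=(zz>33)&(zz<52)
        # line x(z) -> x at z=43
        if ok.sum()>=4:
            P=W[s,c[ok]];k=np.polyfit(P[:,2],P[:,0],1);x=np.polyval(k,43);side.append((P[:,1].mean(),x))
L=np.array(L);Rr=np.array(Rr)
pl=np.polyfit(L[:,0],L[:,1],1);pr=np.polyfit(Rr[:,0],Rr[:,1],1)
print(pl,pr,"width at43",np.polyval(pr,-260)-np.polyval(pl,-260))
yaw=-np.arctan((pl[0]+pr[0])/2);print("yaw deg",np.degrees(yaw))
# end splays: y at z=43
def endsplay(v0,v1):
    o=[]
    for c in range(306,325):
        r=np.arange(v0,v1);zz=z[r,c];ok=(zz>33)&(zz<52)
        if ok.sum()>=3:
            P=W[r[ok],c];k=np.polyfit(P[:,2],P[:,1],1);o.append((P[:,0].mean(),np.polyval(k,43)))
    return np.array(o)
e=endsplay(255,290);print("low end",np.median(e,0) if len(e) else None)
P=W[255:290,306:325].reshape(-1,3);print(P[::40])
# eye hole/frame
u,v=np.meshgrid(np.arange(640),np.arange(400))
m=(u>285)&(u<340)&(v>88)&(v<140)&(z>77)&(z<84)
P=W[m];ax=np.array([np.cos(yaw),np.sin(yaw)]);ay=np.array([-ax[1],ax[0]])
a=P[:,:2]@ax;b=P[:,:2]@ay
print("frame a",np.percentile(a,[0,1,99,100]),"b",np.percentile(b,[0,1,99,100]))
# hole: middle rows -> gap in a ; middle columns -> gap in b
am=(a.min()+a.max())/2
mid=(b>np.percentile(b,2)+10)&(b<b.min()+26)
aa=np.sort(a[mid]);g=np.argmax(np.diff(aa));print("hole a",aa[g],aa[g+1])
mid=abs(a-am)<7;bb=np.sort(b[mid]);g=np.argmax(np.diff(bb));print("hole b",bb[g],bb[g+1])
ca=(aa[np.argmax(np.diff(aa))]+aa[np.argmax(np.diff(aa))+1])/2;cb=(bb[g]+bb[g+1])/2
eye=ca*ax+cb*ay;print("eye",eye,"groove mid from eye",eye-104*ay)
t=-260;print("groove centreline at y of that:",(np.polyval(pl,(eye-104*ay)[1])+np.polyval(pr,(eye-104*ay)[1]))/2)
```

```text
[ -0.08 437.47] [ -0.08 484.17] width at43 46.373450427799355
yaw deg 4.417865662769818
low end [ 488.82 -358.31]
[[ 475.96 -351.71   15.24]
 [ 478.82 -351.74   20.82]
 [ 481.61 -351.77   26.27]
 [ 484.37 -352.65   29.86]
 [ 487.08 -353.35   33.75]
 [ 489.8  -355.14   35.38]
 [ 492.46 -356.15   38.52]
 [ 495.09 -357.16   41.61]
 [ 497.73 -358.62   43.76]
 [ 500.34 -359.95   46.13]
 [ 479.35 -363.6    50.1 ]
 [ 482.   -364.57   52.99]
 [ 484.63 -365.93   55.14]
 [ 487.32 -369.27   53.76]
 [ 491.56 -402.21    0.91]
 [ 494.68 -406.13   -0.76]
 [ 497.76 -408.92   -0.44]]
frame a [441.4  441.62 477.03 477.13] b [-223.79 -223.61 -182.75 -182.71]
hole a 445.983746913176 472.8623710840526
hole b -219.38806665890488 -192.24761019471904
eye [ 473.91 -169.82] groove mid from eye [ 481.92 -273.51]
groove centreline at y of that: 481.9543293083227
```

Door: tab at (472.6, 6.4), yaw 1.8°. Carcass: eye at (473.9, -169.8), yaw 4.4°. The eye and the groove line agree to 0.1 mm. I'll check clearance, then grasp and draw the pin.

Run:
```python
from h import *
np.set_printoptions(precision=2,suppress=True)
f=np.load("w2.npz");W=f["W"];x,y,z=W[...,0],W[...,1],W[...,2]
m=(z>90)&(z<200)&(x>490)&(x<620)&(y>-120)&(y<150);print("big door near x min:",W[m][np.argmin(W[m][:,0])] if m.any() else None, np.nanmax(z[m]))
m2=m&(y<70)&(y>-60);print(W[m2].min(0) if m2.any() else "clear")
yaw=np.radians(1.8);R=Rg(yaw)
set_gripper(50,80)
reach([472.6,6.4,200],R)
servo_line([472.6,6.4,126],rate=100)
print(get_ee_pos(),get_wrist_force(),get_t())
set_gripper(0,80)
print(get_opening(),get_wrist_force(),get_t())
for dz in (10,20,26,34):
    servo_line([472.6,6.4,126+dz],rate=40); hold(0.1); print(dz,get_wrist_force(),get_moment(),get_opening())
print(get_t())
for n in("scene",):
    d=get_image(n);cv2.imwrite("pics/s1.png",cv2.resize(d["image"][100:280,180:440,::-1],None,fx=3,fy=3))
```

```text
big door near x min: [570.48 119.85 115.67] 129.0172819725752
clear
[473.09   6.57 126.6 ] [0.47 0.03 0.28] 5.225
8.246937741560307 [ 0.24 -0.16  6.35] 5.6917
10 [ 0.48 -0.15 -2.28] [-0.05 -0.09  0.01] 8.171556786294454
20 [ 0.26  0.47 -2.64] [-0.07 -0.06  0.03] 8.390309524495365
26 [ 0.22  0.19 -3.01] [-0.02 -0.05  0.02] 8.339849476081811
34 [-0.29  0.99 -6.  ] [-0.02  0.01  0.01] 8.49317412418539
7.5417
```

View pics/s1.png

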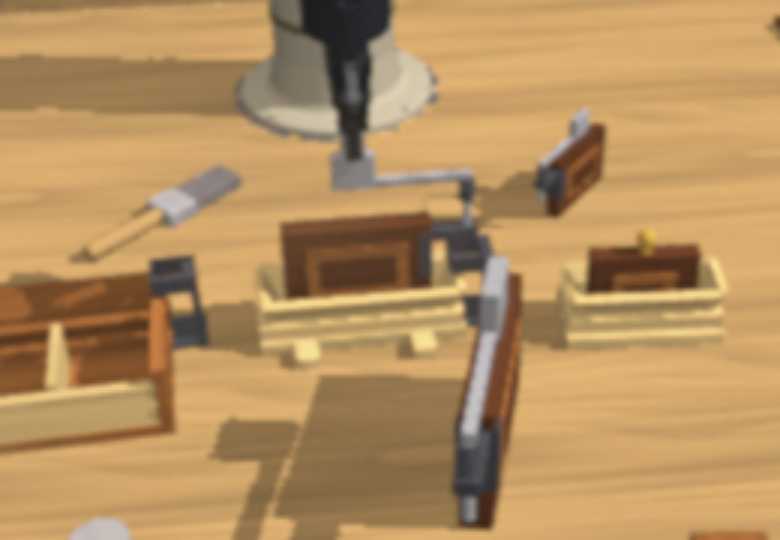

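The pin is drawn and the 6 N load shows the door is off its seat. Now I'll lift and carry it, then look before lowering.

Run:
```python
from h import *
np.set_printoptions(precision=2,suppress=True)
servo_line([472.6,6.4,290],rate=90)
hold(.1);print(get_wrist_force(),get_moment(),get_ee_pos(),get_t())
yaw=np.radians(4.42)
servo_line([481.9,-273.5,290],rate=120,orientation=Rg(yaw))
hold(.5);print(get_wrist_force(),get_moment(),get_ee_pos(),get_eef_rot(),get_t(),get_opening())
d,W=snap("w3")
d=get_image("scene");cv2.imwrite("pics/s2.png",cv2.resize(d["image"][60:260,120:380,::-1],None,fx=3,fy=3))
```

```text
[ 0.49 -0.31 -5.57] [-0.04  0.05  0.05] [472.37   6.37 289.54] 9.2833
[-1.02 -0.22 -5.54] [ 0.04 -0.04  0.02] [ 481.94 -273.48  290.01] [[ 0.08  0.    1.  ]
 [-1.   -0.    0.08]
 [ 0.   -1.    0.  ]] 12.2667 8.165183396962341
```

View pics/w3.png

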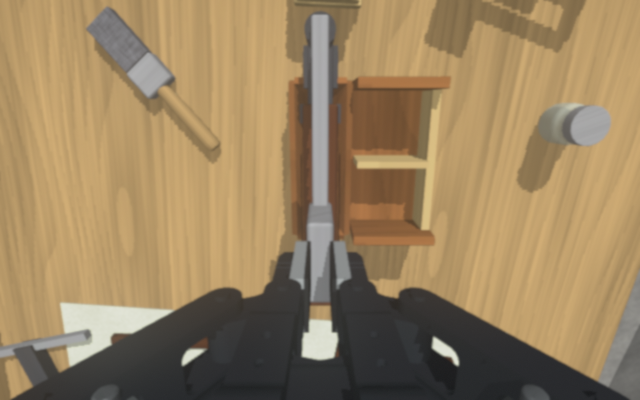

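View pics/s2.png

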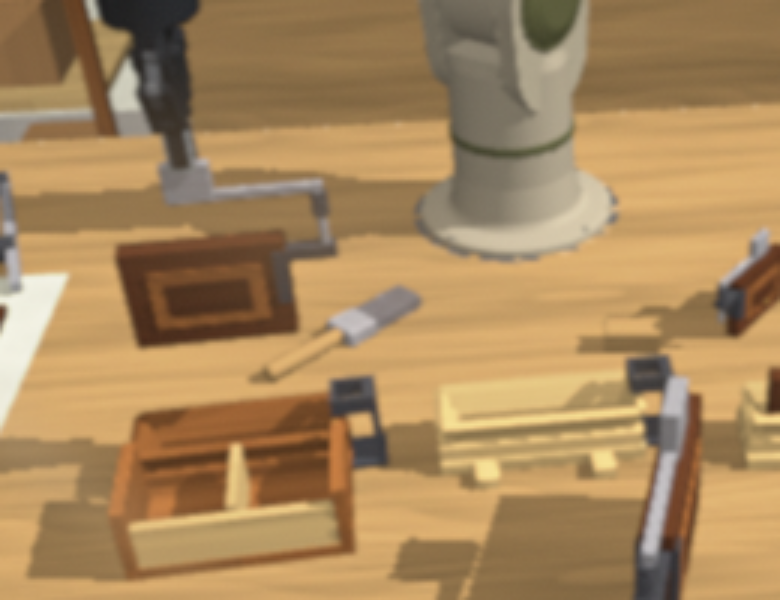

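w3 shows the door hanging squarely, with the bar from (320,205) up to (320,15) in line with the fingers. I'll check the bar's levelness and direction.

Run:
```python
from h import *
np.set_printoptions(precision=3,suppress=True)
f=np.load("w3.npz");W=f["W"];im=f["image"]
b=W[25:195,308:332].reshape(-1,3)
b=b[(b[:,2]>280)&(b[:,2]<330)];print(len(b),np.median(b,0),b.min(0),b.max(0))
print("level slope",np.polyfit(b[:,1],b[:,2],1),"yaw",-np.degrees(np.arctan(np.polyfit(b[:,1],b[:,0],1)[0])))
p=np.polyfit(b[:,1],b[:,0],1);print("bar x at pin y -169.8:",np.polyval(p,-169.8),"want 473.9; far end",b[:,1].max())
t=W[206:236,308:332].reshape(-1,3);t=t[t[:,2]>310];print("tab top",np.median(t,0),t.max(0))
```

```text
2955 [ 476.206 -203.3    293.818] [ 468.    -248.322  280.102] [ 483.224 -167.722  296.127]
level slope [ -0.023 288.691] yaw 4.371851549655859
bar x at pin y -169.8: 473.4097736103119 want 473.9; far end -167.722185645803
tab top [ 480.048 -254.835  320.316] [ 485.345 -253.174  322.565]
```

Run:
```python
from h import *
from scipy.spatial.transform import Rotation as Ro
np.set_printoptions(precision=2,suppress=True)
R=Ro.from_rotvec([.012,0,0]).as_matrix()@Rg(np.radians(4.42))
x,y=482.1,-272.5
servo_line([x,y,205],rate=70,orientation=R)
hold(.1);print(get_wrist_force(),get_ee_pos(),get_t())
for z in (190,180,170,164,160,157,154,151,149):
    servo_line([x,y,z],rate=30);hold(.1);F=np.array(get_wrist_force());print(z,F,get_moment(),get_ee_pos())
    if F[2]>10 or abs(F[:2]).max()>12: print("stop");break
    if F[2]>-3.9 and z<160: print("landed");break
print(get_t())
d,W=snap("w4")
d=get_image("scene");cv2.imwrite("pics/s3.png",cv2.resize(d["image"][100:270,130:360,::-1],None,fx=3.3,fy=3.3))
d=get_image("top");cv2.imwrite("pics/t3.png",cv2.resize(d["image"][150:260,380:510,::-1],None,fx=5,fy=5))
```

```text
[-0.25  0.73 -5.9 ] [ 482.32 -272.61  205.45] 13.8333
190 [ 0.44 -0.64 -5.43] [-0.02  0.03 -0.03] [ 482.23 -272.53  190.11]
180 [-0.28 -0.49 -5.79] [-0.02 -0.01 -0.06] [ 482.19 -272.54  180.05]
170 [-0.34  0.35 -5.34] [-0.11 -0.03 -0.04] [ 482.18 -272.5   170.05]
164 [ 0.5   0.31 -4.62] [-0.03 -0.01  0.01] [ 482.15 -272.47  163.99]
160 [-0.55  0.39 -6.05] [-0.04 -0.01 -0.01] [ 482.09 -272.49  159.95]
157 [ 0.28  0.37 -5.49] [-0.08 -0.01 -0.02] [ 482.07 -272.48  156.96]
154 [-0.06  0.64 -5.17] [-0.06 -0.   -0.02] [ 482.1  -272.47  153.98]
151 [-0.56  1.11 -3.26] [ 0.1  -0.01 -0.05] [ 482.2  -272.39  151.08]
landed
17.6333
```

View pics/s3.png

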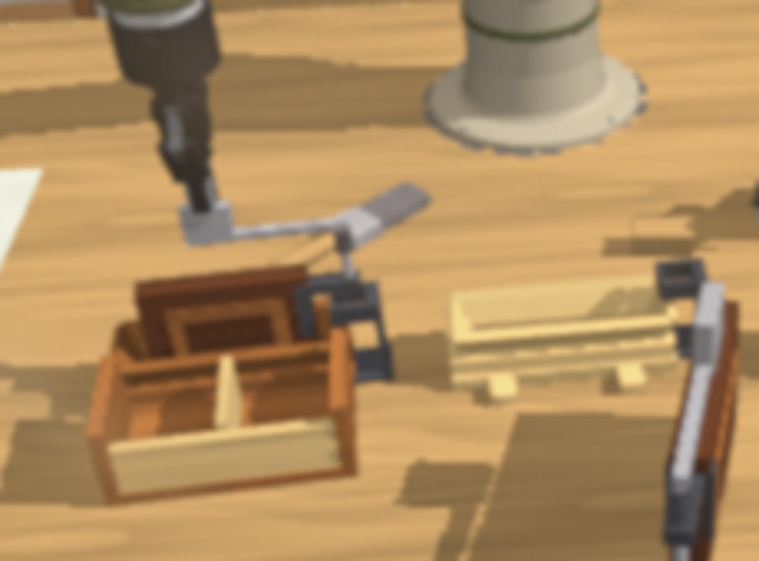

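View pics/w4.png

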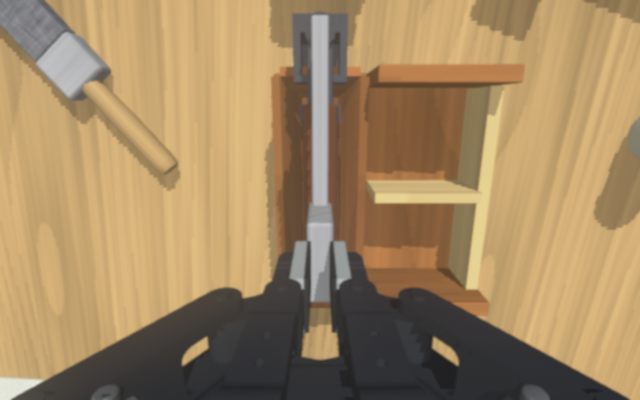

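The foot landed at the expected height and the load dropped to the spring's 3 N. The pin is over the eye: bar at column 320, eye spanning columns 293–347. Now I'll let the pin down.

Run:
```python
from h import *
np.set_printoptions(precision=2,suppress=True)
x,y=482.1,-272.5
for z in (146,142,138,134,131,129,127,126,125):
    servo_line([x,y,z],rate=30);hold(.08);F=np.array(get_wrist_force());print(z,F,get_moment(),get_ee_pos())
    if F[2]>8 or abs(F[:2]).max()>12: print("stop");break
    if z<129 and F[2]>1.5: print("home");break
print(get_t())
snap("w5")
d=get_image("scene");cv2.imwrite("pics/s4.png",cv2.resize(d["image"][100:270,130:360,::-1],None,fx=3.3,fy=3.3))
```

```text
146 [ 0.4   1.01 -3.89] [ 0.2   0.   -0.02] [ 482.09 -272.44  145.93]
142 [-0.39  1.48 -2.6 ] [ 0.24  0.01 -0.05] [ 482.11 -272.46  141.96]
138 [ 0.11  1.05 -2.02] [ 0.25 -0.    0.03] [ 482.11 -272.44  137.93]
134 [-1.21  1.67 -2.16] [ 0.31  0.07 -0.09] [ 482.11 -272.48  133.95]
131 [ 1.01  2.32 -1.65] [ 0.37  0.08 -0.04] [ 482.08 -272.47  130.95]
129 [-0.38  0.58 -2.33] [0.38 0.03 0.03] [ 482.1  -272.46  128.97]
127 [0.21 3.63 1.4 ] [ 0.81  0.06 -0.  ] [ 482.34 -272.3   127.16]
126 [-0.14  5.81  8.45] [ 1.32  0.2  -0.02] [ 482.69 -271.82  126.67]
stop
20.6167
```

View pics/s4.png

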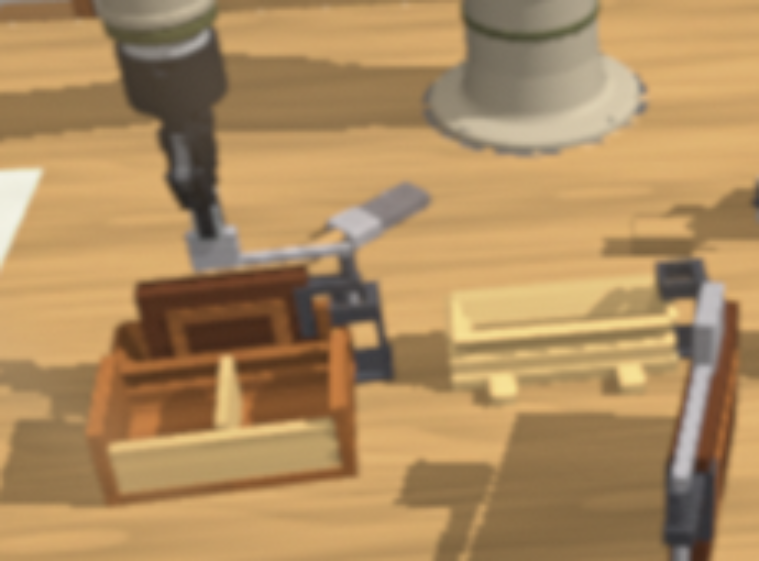

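The tab reached the home level (contact at TCP ≈127). I'll ease off, release, retreat and inspect.

Run:
```python
from h import *
np.set_printoptions(precision=2,suppress=True)
x,y=482.1,-272.5
servo_line([x,y,127.6],rate=30);hold(.1);print(get_wrist_force(),get_moment())
set_gripper(50);hold(.2);print(get_opening(),get_wrist_force(),get_ee_pos())
servo_line([x,y,200],rate=90)
reach([485,-235,300],Rg(np.radians(4.42)));hold(.4);print(get_wrist_force(),get_t())
d,W=snap("w6")
d=get_image("scene");cv2.imwrite("pics/s5.png",cv2.resize(d["image"][100:270,130:360,::-1],None,fx=3.3,fy=3.3))
z=W[...,2];u,v=np.meshgrid(np.arange(640),np.arange(400))
C=(W[...,0]>440)&(W[...,0]<510)&(W[...,1]>-370)&(W[...,1]<-150)
for lo,hi,n in((150,170,"tab want 481.9,-273.5,158"),(122,140,"bar"),(104,116,"panel top want 110")):
    P=W[C&(z>lo)&(z<hi)]
    if len(P)<10: print(n,len(P));continue
    r=cv2.minAreaRect(P[:,:2].astype(np.float32));k=np.linalg.lstsq(np.c_[P[:,:2],np.ones(len(P))],P[:,2],rcond=None)[0]
    print(n,len(P),np.median(P,0),np.round(r[0],1),np.round(r[1],1),round(r[2],2),"plane slopes",k)
```

```text
[0.49 1.55 0.1 ] [0.49 0.02 0.  ]
50.107595491913095 [-0.39 -0.14  0.61] [ 482.11 -272.53  127.6 ]
[-0.17  0.56  0.55] 23.6083
tab want 481.9,-273.5,158 487 [ 481.8  -269.56  157.76] [ 481.5 -271.1] [11.6 39.5] 4.38 plane slopes [  0.    -0.03 150.21]
bar 785 [ 476.83 -204.5   130.92] [ 476.6 -207.6] [13.8 92.2] 4.43 plane slopes [ -0.03  -0.03 137.58]
panel top want 110 1406 [ 483.76 -269.87  109.89] [ 481.5 -271.4] [ 21.6 139.7] 4.1 plane slopes [  0.01  -0.   104.55]
```

View pics/s5.png

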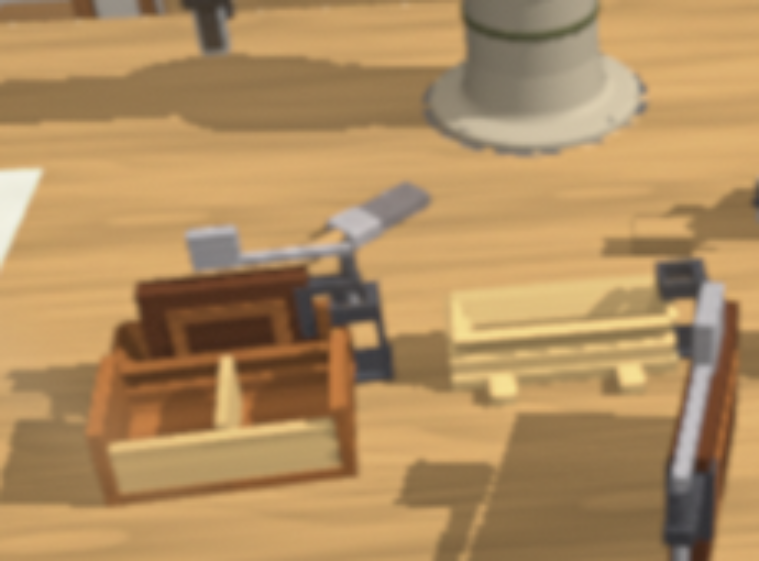

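View pics/w6.png

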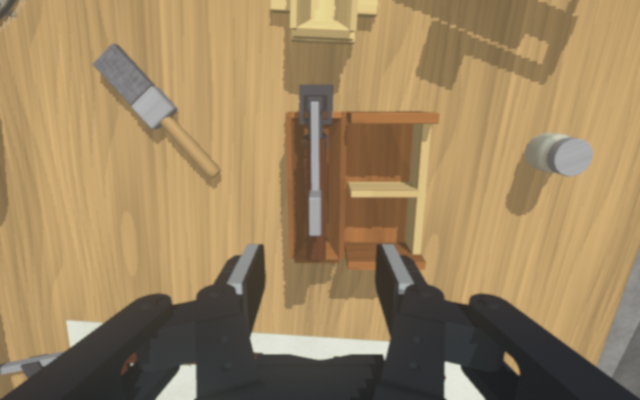

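Tab top is at 157.8 and bar top at 130.9, the same as when the door stood in the stand. The panel top is level at 109.9 (110 expected), so the door and the pin are both home. I'll hand the job in.

```bash
python3 -c "
from plant import *
print(sign_off(),get_t())"
```

```text
the job is handed in; nothing more can be done
the job is handed in; nothing more can be done
```

The middle-sized door now stands upright in the cabinet sill with its pin sprung down in the hinge eye. I handed the job in at about 23.7 s of the 43 s allowed.

I gripped the steel tab, drew the pin and carried the door with its foot about 150 mm up. I lowered it until the foot rested in the groove, let the pin down into the eye, and then opened the gripper.

- **Seating:** the panel top reads 109.9 mm (110 expected) and is level. The tab top reads 157.8 mm and the bar 130.9 mm, the same as when the door stood in the stand with its pin home.
- **Position:** yaw is about 4.1–4.4° against the carcass's 4.4°. The door sits about 2 mm towards the hinge side, within the groove's play.
- **Forces:** the readings I took while placing it stayed under 10 N. I pressed slightly past home (8.5 N), which set off my stop, and I eased off before releasing.
- **Unexplained readings:** the bar and tab tops measured about a 0.03 slope, probably from the camera since their heights match those in the stand. The fingers read about 8 mm on the 12 mm tab, but the grip held.

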